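# Sort the round beads from the square plugs with the tilting scoop

## Robot

A 6-joint arm with a two-finger parallel gripper is mounted at the origin on a cart in front of the work surface, level with it; the furniture and walls round the work are solid. World frame = base frame: x ahead of the robot, y to its left, z up, the work surface at z = 0. Lengths are in mm, angles in rad, forces in N, time in s.
With the tool pointing down it reaches from about 275 to 1000 mm from the base axis. Payload 8.4 kg.
Tool frame: the origin (TCP) lies at the very end of the fingers, on their centre line; the grasp point (between the pads) lies 19 mm behind it; z points along the fingers, y is the line along which they close (so a half turn about z gives the same grasp; the last joint's range is limited). The gripper opens to 85 mm and grips with 20 to 120 N. Pads are 22 mm wide; open, the fingers measure 114 mm over their backs; the gripper's body (76 mm by 85 mm) begins 54 mm behind the grasp point. The pads swing forward as they close: fully open they stand 13 mm farther back than shut.
Start: joints at [-1.195, 0.353, 1.633, -0, 1.155, -0.002], TCP at [230.547, -580.927, 231.281] pointing down, gripper open.
Joint ranges: [-2.63, 2.63], [-0.92, 2.1], [0.06, 2.66], [-1.3, 4.44], [0, 2.69], [-3.02, 3.02]. Speed limits (rad/s): [2.22, 2.22, 2.79, 3.14, 3.14, 3.14].

## Interface

Orientations are given as [roll, pitch, yaw] about the fixed x, y, z axes, in that order (R = Rz(yaw) Ry(pitch) Rx(roll)).
In Python, from rig import sensors, grab_frame, camera_params, order gives the robot as it stands. The module is installed in compiled form; this text tells all that it offers.
- The arm moves only by the tool move_arm, never from a script. Its argument "motion" is a list of rows, each a list of 7 numbers: the turn, a rotation vector about the tool's x, y, z in fractions of the full range, 1 being 2 rad, then the shift along the tool's x, y, z in parts of the range, where 1.0 means 40 cm, then the finger opening in m, from 0 to 0.0854. A call has 1 to 8 rows; each row is the pose to reach, as a shift and turn from the pose commanded when the call began, along the tool's axes at that moment; what a row does not reach only later rows make up. A row lasts 1/8 s, in which the tool goes at most 62.5 mm and 10.7 degrees, less where a joint would pass 70% of its speed; a pose out of reach is approached as far as the arm can. A call with a gripper value outside its range is refused whole. The fingers move at their own pace and stop on an object; "grip_force" is the grip in N (left out, the last holds). Time passes only in rows, so rows that repeat a pose let the fingers close. It gives the time, the measured TCP pose, the force, the opening and the grip force at its end, in the units of the state.
- sensors.sense(): the state, without advancing time (a new reading comes with each control period).
- grab_frame(name): name is "scene" or "top" or "wrist"; returns (picture, depth): 400x640x3 uint8, red, green, blue; 400x640 float32, mm along the optical axis (not along the pixel's ray), 0 where there is no reading.
- camera_params(name): a dict with "camera_matrix" (3x3 intrinsics, pixels), "world_from_camera" (4x4, takes a point from camera to world coordinates). Camera axes: x right, y down, z forward; pixel columns grow to the right and rows downward; lengths in mm; the calibration is good to about 2 mm. The wrist camera is an equidistant fisheye: a pixel r from the principal point sees the ray r / f radians off the axis. A picture is of the moment at which its call begins: read the wrist's pose just before it. camera_params takes no time and is no camera call; for the wrist camera it gives the pose at the moment of the call.
- order.sign_off(): hands the job in; it is judged then, once.
The state is a dict: "clock": time; "qpos": joint angles; "qvel": joint speeds; "joint_efforts": joint torques, N m; "eef_pos": TCP position; "tcp_rot": TCP orientation; "contact_force": force on the tool from outside, world axes, zero at the start; "wrist_torque": the same for the moment, N m; "opening": opening from 0.0 (shut) to 1.0 (fully open); "grasp_force": force on a finger pad.
Only numpy, scipy, OpenCV 4.12 (cv2) and the standard library are available. Lean on these libraries where they do the work, as an engineer would, in place of code of your own. Each camera call takes 0.05 s, during which the arm holds its last target. There are 200 camera calls.

## Task

The plywood scoop on the cork mat holds three red wooden balls and two square wooden plugs. Pick it up by its dark handle bar, hold its open mouth low over the blue tray and tip it mouth-down to about 30 degrees (never past 45, or the plugs may follow), holding that angle until all three balls have rolled out into the tray; then bring it level again and set it down gently on the middle of the cork mat, facing as before, with both plugs still in it. Leave the glue jar, wax tin and oak wedge where they are.

Things in the scene. Friction and masses are not known exactly. Their poses are not given: they have to be found in the camera images.
- scoop: Loose plywood scoop, 136 (x) x 96 (y) x 96 (z) mm, about 0.25 kg. Origin: centre of its underside; z up; its open mouth faces its own -x. Side and back walls 40 mm high, 6 mm thick; inside width 84 mm. Floor 6 mm thick, flat from the back wall to x = -23 mm, then a ramp up to the mouth. A dark handle bar spans it along y over the centre, on two side uprights 34 mm wide in x.
- scoop_handle (a point): Centre of the dark handle bar, at (0, 0, 80) mm in the scoop's frame. The bar is 14 mm thick (scoop x), 84 mm long between the uprights (scoop y), 32 mm high (z 64 to 96 mm). Grip it from above across its 14 mm, fingers closing along scoop x; 24 mm are free between its underside and the level of the side walls' top.
- scoop_lip (a point): Middle of the mouth's edge, over which the balls leave, at (-68, 0, 20) mm in the scoop's frame. The ramp rises to it at 18 degrees, so balls stay in while the scoop is level and moved smoothly, and roll out when the mouth is tipped down clearly more than that; the plugs are kept by friction.
- mat: Cork mat where the scoop stands and must return, fixed, 180 (x) x 150 (y) x 4 (z) mm. Origin: centre of its underside, on the bench; its top is 4 mm higher. Its x and y run along those of the scoop at the start, within about 6 degrees.
- tray: Blue open tray, fixed to the bench, outside 180 (x) x 160 (y) x 45 (z) mm, walls and floor 6 mm thick. Origin: centre of its underside, z up.
- ball1_center (a point): Centre of one red ball, 26 mm in diameter, 12 g, loose in the scoop at the start (three alike).
- ball2_center (a point): Centre of one red ball, 26 mm in diameter, 12 g, loose in the scoop at the start (three alike).
- ball3_center (a point): Centre of one red ball, 26 mm in diameter, 12 g, loose in the scoop at the start (three alike).
- plug1: Square plug of pale wood, 24 x 24 x 12 mm, 12 g, lying loose on the scoop's floor behind the balls at the start (two alike). Origin: centre of its underside.
- plug2: Square plug of pale wood, 24 x 24 x 12 mm, 12 g, lying loose on the scoop's floor behind the balls at the start (two alike). Origin: centre of its underside.
- ball1: Red ball, 26 mm in diameter (see its _center point; this origin turns with it as it rolls).
- ball2: Red ball, 26 mm in diameter (see its _center point; this origin turns with it as it rolls).
- ball3: Red ball, 26 mm in diameter (see its _center point; this origin turns with it as it rolls).
- glue_jar: Bystander: glue jar with dark cap, 59 mm across, 76 mm high, loose; origin at the centre of its underside.
- wax_tin: Bystander: flat round blue tin, 67 mm across, 24 mm high, loose; origin at the centre of its underside.
- oak_wedge: Bystander: pale oak wedge, 26 x 80 x 18 mm, loose; origin at the centre of its underside.

How it is judged:
By the outcome, as a careful person would: the job done as asked, in the order asked, and still so for the second after the job is handed in, with the robot touching nothing.
It also fails if it takes over 61 s, if anything falls off the work surface, if the arm or the gripper's body presses on something with over 40 N, if the wrist force passes 120 N, or if a joint passes its speed limit or range.

## Working session

There is one attempt and no reset: what is moved stays moved. The work goes in short steps, Python scripts to look and compute and a tool call to move; the robot and the scene stay as the last step left them, time stands still between calls to the robot, and variables do not carry over. Pictures are saved under pics/ and viewed, at most 10 in all, crops included, and the job is handed in when it is done.

Besides the shell and the picture viewer there is one more tool, called after "Call:" as name(argument=value, ...), one argument or row to a line, values as JSON. move_arm: Moves the arm, as the interface text tells. Its arguments: {"type":"object","properties":{"motion":{"type":"array","items":{"type":"array","items":{"type":"number"}}},"grip_force":{"type":"number"}},"required":["motion"]}

```bash
mkdir -p pics; python3 - <<'E'
from rig import *
import cv2,numpy as np
s=sensors.sense();print(s)
for n in("top","scene"):
    p,d=grab_frame(n);c=camera_params(n);cv2.imwrite(f"pics/{n}1.png",p[:,:,::-1]);np.savez(f"{n}1.npz",p=p,d=d,K=c["camera_matrix"],T=c["world_from_camera"])
    print(n,c)
E
```

```text
{'clock': 0.0, 'qpos': array([-1.19540061e+00,  3.53655497e-01,  1.63413772e+00,  1.45974989e-05,
        1.15520819e+00, -2.39857761e-03]), 'qvel': array([-0.00126361,  0.00168343,  0.0014972 ,  0.00148076, -0.00043379,
       -0.00047775]), 'joint_efforts': array([-2.49342411e-03, -6.05259418e+01, -3.42069268e+01, -2.50685289e-04,
        9.50804504e-03, -2.74541128e-05]), 'eef_pos': array([ 230.3730145 , -580.47525235,  230.555563  ]), 'tcp_rot': array([-3.14018393e+00, -1.67256003e-05,  3.77788378e-01]), 'contact_force': array([-0.44693991,  0.77509034,  0.07953706]), 'wrist_torque': array([ 0.05175289,  0.0155929 , -0.00169403]), 'grasp_force': 0.0, 'opening': 1.0020441386691974}
top {'camera_matrix': array([[467.83798046,   0.        , 314.18989957],
       [  0.        , 467.83798046, 203.52373621],
       [  0.        ,   0.        ,   1.        ]]), 'world_from_camera': array([[ 2.46853333e-02, -9.97620768e-01,  6.43695446e-02,
         5.12809861e+02],
       [-9.99694348e-01, -2.47215604e-02,  2.33745994e-04,
        -1.68646444e+01],
       [ 1.35812573e-03, -6.43556400e-02, -9.97926103e-01,
         1.24617221e+03],
       [ 0.00000000e+00,  0.00000000e+00,  0.00000000e+00,
         1.00000000e+00]])}
scene {'camera_matrix': array([[422.05862398,   0.        , 316.42087853],
       [  0.        , 422.05862398, 203.48270379],
       [  0.        ,   0.        ,   1.        ]]), 'world_from_camera': array([[-8.35860424e-01, -2.68340960e-01,  4.78884622e-01,
         6.88817859e+01],
       [-5.48814483e-01,  4.27305806e-01, -7.18479235e-01,
         7.03256443e+02],
       [-1.18327715e-02, -8.63367174e-01, -5.04437418e-01,
         5.84857559e+02],
       [ 0.00000000e+00,  0.00000000e+00,  0.00000000e+00,
         1.00000000e+00]])}
```

View pics/top1.png

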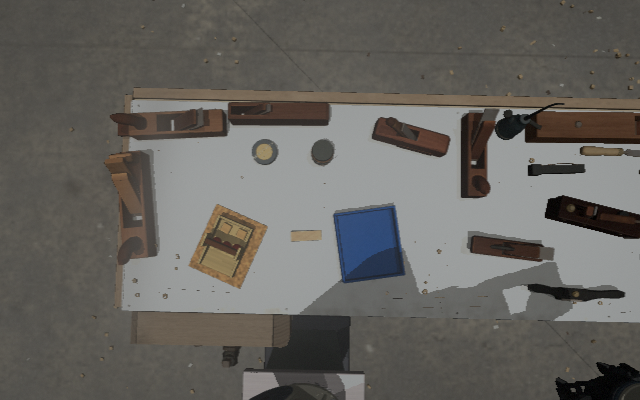

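View pics/scene1.png

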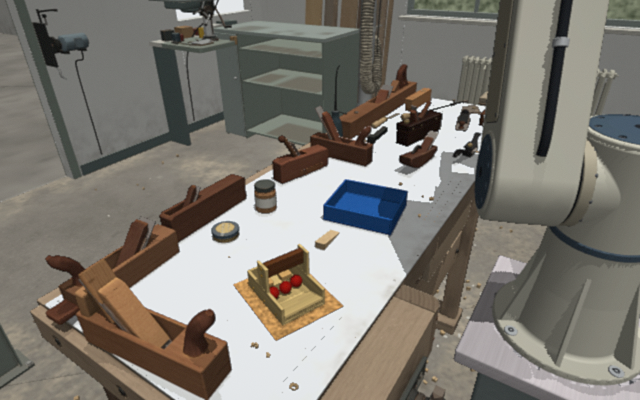

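The top view shows the scoop on its mat at about (228,246), the wedge at (306,236), the tray at (369,243), the tin/jar at (265,151) and (322,151). In the scene view the mouth with the red balls faces the robot side.

```bash
cat > h.py <<'E'
import numpy as np,cv2
def pts(n):
    z=np.load(n);d=z["d"].astype(float);K=z["K"];T=z["T"];v,u=np.indices(d.shape)
    c=np.stack([(u-K[0,2])/K[0,0]*d,(v-K[1,2])/K[1,1]*d,d],-1)
    return z["p"],c@T[:3,:3].T+T[:3,3],d>0
E
python3 - <<'E'
from h import *
p,P,ok=pts("top1.npz")
def box(name,m):
    q=P[m][:,:2].astype(np.float32);r=cv2.minAreaRect(q);print(name,len(q),np.round(P[m].mean(0),1),[np.round(x,1) for x in r], np.round(np.percentile(P[m][:,2],[5,50,95]),1))
v,u=np.indices(ok.shape)
def roi(a,b,c,d):return ok&(u>=a)&(u<=b)&(v>=c)&(v<=d)
s=roi(180,275,195,295);Z=P[...,2]
print("bench",np.median(Z[roi(270,290,180,220)]))
box("bar/top",s&(Z>85)); box("walls",s&(Z>36)&(Z<52)); box("allscoop",s&(Z>15))
hsv=cv2.cvtColor(p,cv2.COLOR_RGB2HSV)
cork=s&(hsv[...,1]>70)
box("mat",cork)
t=roi(325,412,195,290);box("tray",t&(Z>36))
blue=t&(hsv[...,1]>100);box("trayblue",blue)
for n,r in(("wedge",roi(285,326,226,246)),("tin",roi(245,285,133,170)),("jar",roi(305,340,133,170))):box(n,r&(Z>8))
red=s&((hsv[...,0]<6)|(hsv[...,0]>174))&(hsv[...,1]>150);print(red.sum(),P[red].mean(0) if red.any() else 0)
a=cv2.resize(p[190:300,175:285],None,fx=5,fy=5,interpolation=cv2.INTER_CUBIC)
cv2.imwrite("pics/crop1.png",a[:,:,::-1])
E
```

```text
bench -1.0728671894653417
bar/top 296 [476.7 209.2  97.7] [array([476.5, 209.7]), array([97.3, 33.3]), np.float64(68.3)] [ 91.2  98.  102.2]
walls 313 [492.  203.7  42.4] [array([476.9, 209.8]), array([ 96.7, 134.9]), np.float64(68.6)] [37.6 42.4 47. ]
allscoop 1406 [473.4 211.   44.8] [array([475.6, 210. ]), array([ 97.3, 137.9]), np.float64(68.6)] [16.3 33.4 99.9]
mat 3517 [474.7 206.1  17.5] [array([475.4, 209.9]), array([149.5, 179.4]), np.float64(67.4)] [-0.   7.7 97. ]
tray 646 [ 488.5 -161.8   43.2] [array([ 490.4, -160.4]), array([180. , 160.5]), np.float64(9.1)] [38.4 43.4 47.2]
trayblue 4010 [ 491.1 -159.3   10. ] [array([ 490.4, -159.2]), array([178.4, 158.3]), np.float64(9.2)] [ 1.3  5.6 44.2]
wedge 201 [506.8  15.1  12.9] [array([507.6,   8.4]), array([25.9, 67.9]), np.float64(4.3)] [ 8.4 12.7 18.2]
tin 511 [725.7 118.3  22.7] [array([726.2, 118.5]), array([65.9, 65.7]), np.float64(18.0)] [18.4 22.7 26.8]
jar 464 [720.  -33.8  68.3] [array([723.3, -34.1]), array([56.6, 55.6]), np.float64(40.7)] [31.1 74.4 79.3]
0 0
```

View pics/crop1.png

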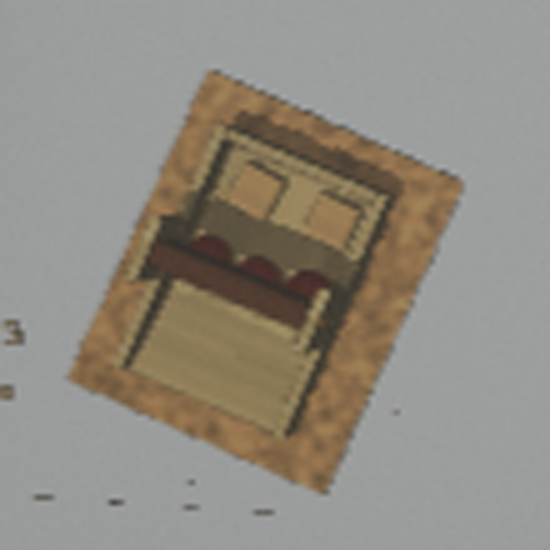

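Scoop yaw is about -21.4° at (476.5, 209.8) with its mouth facing the robot. The tray is at (490, -160), yaw 9°. Sizes and heights match those given. First move: half way to a point above the scoop.

Units first: shifts go in shares of 40 cm and turns go in shares of 2 rad. So -0.322 m / 0.4 = -0.805, 0.0325 m / 0.4 = 0.0813, -0.41 rad / 2 = -0.205.

Call:
move_arm(
  motion=[
    [0,0,-0.025,0.0813,-0.1008,0,0.085],
    [0,0,-0.05,0.1625,-0.2013,0,0.085],
    [0,0,-0.075,0.2438,-0.302,0,0.085],
    [0,0,-0.1,0.325,-0.4025,0,0.085],
    [0,0,-0.125,0.4063,-0.5033,0,0.085],
    [0,0,-0.15,0.4875,-0.6038,0,0.085],
    [0,0,-0.175,0.5688,-0.7045,0,0.085],
    [0,0,-0.205,0.65,-0.805,0,0.085],
  ],
)

```text
clock: 1.1
eef_pos: [353.5, -184.1, 231.3]
tcp_rot: [3.141, -0.0, 0.789]
contact_force: [-0.1, 0.2, -0.3]
opening: 0.992
grasp_force: 0.0
```

Scaled: 0.366 m / 0.4 = 0.915, 0.3203 m / 0.4 = 0.8008, -0.409 rad / 2 = -0.2045.

Call:
move_arm(
  motion=[
    [0,0,-0.025,0.1145,-0.0595,0,0.085],
    [0,0,-0.05,0.2288,-0.119,0,0.085],
    [0,0,-0.075,0.3433,-0.1785,0,0.085],
    [0,0,-0.1,0.4575,-0.2383,0,0.085],
    [0,0,-0.125,0.572,-0.2978,0.05,0.085],
    [0,0,-0.155,0.6863,-0.3573,0.1,0.085],
    [0,0,-0.18,0.8008,-0.4168,0.15,0.085],
    [0,0,-0.2045,0.915,-0.4763,0.2,0.085],
  ],
)

```text
clock: 2.1
eef_pos: [476.7, 209.8, 150.4]
tcp_rot: [-3.142, 0.0, 1.199]
contact_force: [1.6, 0.0, 0.2]
opening: 0.997
grasp_force: 0.0
```

```bash
python3 - <<'E'
from rig import *
import cv2,numpy as np
print(sensors.sense()["qpos"])
c=camera_params("wrist");print(c)
p,d=grab_frame("wrist");cv2.imwrite("pics/w1.png",p[:,:,::-1])
s=sensors.sense();print(s["eef_pos"],s["tcp_rot"])
K=c["camera_matrix"];T=c["world_from_camera"]
np.savez("w1.npz",p=p,d=d,K=K,T=T)
def proj(w):
    q=T[:3,:3].T@(np.array(w)-T[:3,3]);r=np.hypot(q[0],q[1]);th=np.arctan2(r,q[2]);return np.round([K[0,2]+K[0,0]*th*q[0]/r,K[1,2]+K[1,1]*th*q[1]/r],1)
a=np.radians(-21.4)
for n,l in dict(bara=(-7,42,96),barb=(7,42,96),barc=(7,-42,96),bard=(-7,-42,96),lip=(-68,0,20),backL=(68,48,40),backR=(68,-48,40)).items():
    print(n,proj((476.5+l[0]*np.cos(a)-l[1]*np.sin(a),209.8+l[0]*np.sin(a)+l[1]*np.cos(a),l[2]+4)))
E
```

```text
[ 4.11799860e-01  2.89857460e-01  1.92972146e+00 -1.44499258e-04
  9.22203510e-01  7.83924007e-01]
{'camera_matrix': array([[309.70691629,   0.        , 313.85938985],
       [  0.        , 309.70691629, 199.74738557],
       [  0.        ,   0.        ,   1.        ]]), 'world_from_camera': array([[ 9.31444443e-01, -3.47148909e-01, -1.09082006e-01,
         5.03756933e+02],
       [-3.63883563e-01, -8.88574762e-01, -2.79327129e-01,
         2.80210094e+02],
       [ 4.05902268e-05,  2.99870852e-01, -9.53979806e-01,
         2.92893638e+02],
       [ 0.00000000e+00,  0.00000000e+00,  0.00000000e+00,
         1.00000000e+00]])}
[477.99275137 214.29399734 148.40719109] [-3.14079735e+00 -1.87130270e-03  1.20135793e+00]
bara [303.2 158.7]
barb [325.4 158.7]
barc [323.8 274.9]
bard [304.4 274.8]
lip [240.1 190.3]
backL [396.8 141. ]
backR [388.7 247.2]
```

View pics/w1.png

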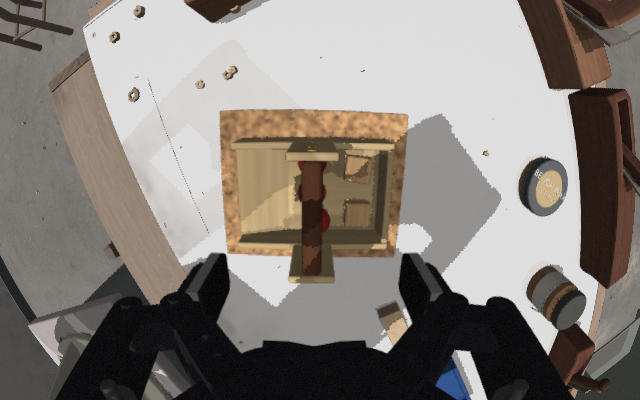

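The wrist view shows the bar at columns 302–324, rows 160–275, as projected, centred between the pads (229 and 401). Descend.

Scaled: 0.088 m / 0.4 = 0.22, 0.083 m / 0.4 = 0.2075.

Call:
move_arm(
  motion=[
    [0,0,0,0,0,0.0325,0.085],
    [0,0,0,0,0,0.07,0.085],
    [0,0,0,0,0,0.1125,0.085],
    [0,0,0,0,0,0.15,0.085],
    [0,0,0,0,0,0.1825,0.085],
    [0,0,0,0,0,0.2075,0.085],
    [0,0,0,0,0,0.22,0.085],
    [0,0,0,0,0,0.22,0.085],
  ],
)

```text
clock: 3.15
eef_pos: [476.5, 208.1, 63.1]
tcp_rot: [-3.141, 0.0, 1.197]
contact_force: [0.0, -0.8, 0.3]
opening: 0.998
grasp_force: 0.0
```

Call:
move_arm(
  motion=[
    [0,0,0,0,0,0,0.06],
    [0,0,0,0,0,0,0.04],
    [0,0,0,0,0,0,0.025],
    [0,0,0,0,0,0,0.015],
    [0,0,0,0,0,0,0.008],
    [0,0,0,0,0,0,0.003],
    [0,0,0,0,0,0,0],
    [0,0,0,0,0,0,0],
  ],
  grip_force=60,
)

```text
clock: 4.15
eef_pos: [476.4, 208.1, 63.5]
tcp_rot: [-3.141, 0.0, 1.197]
contact_force: [-3.1, 0.6, 5.0]
opening: 0.156
grasp_force: 59.3
```

Gripped at about 13 mm. Lift gently.

Scaled: -0.07 m / 0.4 = -0.175, -0.061 m / 0.4 = -0.1525.

Call:
move_arm(
  motion=[
    [0,0,0,0,0,-0.005,0],
    [0,0,0,0,0,-0.0175,0],
    [0,0,0,0,0,-0.0375,0],
    [0,0,0,0,0,-0.065,0],
    [0,0,0,0,0,-0.095,0],
    [0,0,0,0,0,-0.125,0],
    [0,0,0,0,0,-0.1525,0],
    [0,0,0,0,0,-0.175,0],
  ],
)

```text
clock: 5.15
eef_pos: [476.7, 208.1, 134.2]
tcp_rot: [3.141, -0.0, 1.197]
contact_force: [-0.3, 0.2, -2.6]
opening: 0.155
grasp_force: 58.4
```

Scaled: -0.1685 m / 0.4 = -0.4213, -0.138 m / 0.4 = -0.345.

Call:
move_arm(
  motion=[
    [0,0,0,-0.0093,0.0055,-0.0025,0],
    [0,0,0,-0.0323,0.0195,-0.0025,0],
    [0,0,0,-0.0725,0.0433,-0.0025,0],
    [0,0,0,-0.1275,0.0768,-0.0025,0],
    [0,0,0,-0.195,0.1175,-0.0025,0],
    [0,0,0,-0.27,0.1625,-0.0025,0],
    [0,0,0,-0.345,0.2075,-0.0025,0],
    [0,0,0,-0.4213,0.2538,-0.0025,0],
  ],
)

```text
clock: 6.15
eef_pos: [509.1, 11.8, 133.9]
tcp_rot: [-3.141, 0.0, 1.196]
contact_force: [0.3, 0.8, -2.8]
opening: 0.158
grasp_force: 58.5
```

Scaled: -0.1685 m / 0.4 = -0.4213, -0.164 m / 0.4 = -0.41.

Call:
move_arm(
  motion=[
    [0,0,0,-0.075,0.045,0,0],
    [0,0,0,-0.15,0.09,0,0],
    [0,0,0,-0.2225,0.1338,0,0],
    [0,0,0,-0.2888,0.1738,0,0],
    [0,0,0,-0.3463,0.2088,0,0],
    [0,0,0,-0.3875,0.233,0,0],
    [0,0,0,-0.41,0.2475,0,0],
    [0,0,0,-0.4213,0.2538,0,0],
  ],
)

```text
clock: 7.15
eef_pos: [542.2, -180.2, 134.1]
tcp_rot: [-3.141, -0.0, 1.196]
contact_force: [0.7, 0.2, -2.2]
opening: 0.16
grasp_force: 58.5
```

```bash
python3 - <<'E'
from rig import *
import cv2
print(sensors.sense()["eef_pos"])
p,d=grab_frame("scene");cv2.imwrite("pics/s2.png",cv2.resize(p[100:300,250:500],None,fx=3,fy=3)[:,:,::-1])
E
```

```text
[ 542.24566738 -180.15259332  134.10688635]
```

View pics/s2.png

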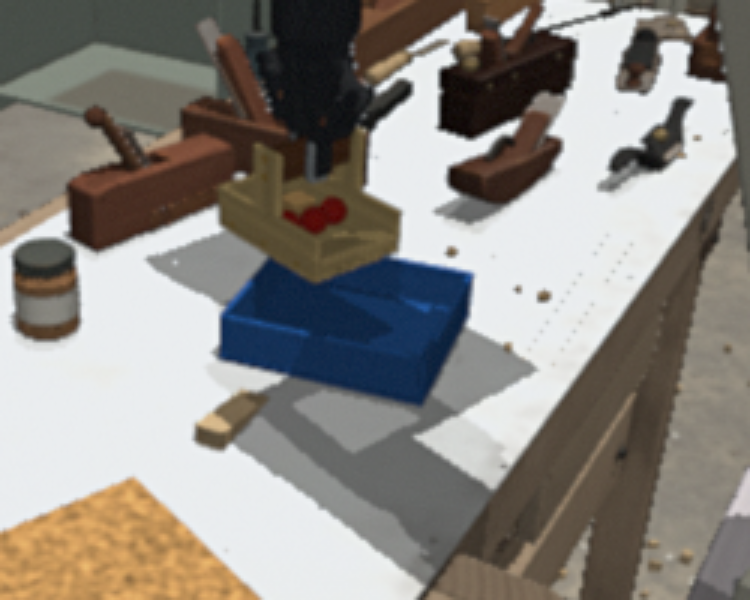

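Scene crop: scoop is level over the tray's far half, with all balls inside (320,215) and plugs behind. Tip now, to 16° then 30°.

Scaled: 0.01 m / 0.4 = 0.025, 0.009 m / 0.4 = 0.0225, -0.28 rad / 2 = -0.14.

Call:
move_arm(
  motion=[
    [-0.0075,0,0,0,0,0.0025,0],
    [-0.02,0,0,0,0,0.005,0],
    [-0.04,0,0,0,0,0.01,0],
    [-0.06,0,0,0,0,0.015,0],
    [-0.08,0,0,0,0,0.02,0],
    [-0.1,0,0,0,0,0.0225,0],
    [-0.12,0,0,0,0,0.025,0],
    [-0.14,0,0,0,0,0.025,0],
  ],
)

```text
clock: 8.2
eef_pos: [542.0, -179.1, 124.3]
tcp_rot: [2.86, -0.0, 1.198]
contact_force: [-0.6, -0.3, -2.9]
opening: 0.157
grasp_force: 58.5
```

Scaled: -0.244 rad / 2 = -0.122.

Call:
move_arm(
  motion=[
    [-0.02,0,0,0,0,0,0],
    [-0.04,0,0,0,0,0,0],
    [-0.06,0,0,0,0,0,0],
    [-0.08,0,0,0,0,0,0],
    [-0.0975,0,0,0,0,0,0],
    [-0.11,0,0,0,0,0,0],
    [-0.119,0,0,0,0,0,0],
    [-0.122,0,0,0,0,0,0],
  ],
)

```text
clock: 9.2
eef_pos: [541.8, -179.1, 124.2]
tcp_rot: [2.618, -0.0, 1.198]
contact_force: [-0.4, -0.3, -1.3]
opening: 0.156
grasp_force: 58.6
```

Call:
move_arm(
  motion=[
    [0,0,0,0,0,0,0],
    [0,0,0,0,0,0,0],
    [0,0,0,0,0,0,0],
    [0,0,0,0,0,0,0],
    [0,0,0,0,0,0,0],
    [0,0,0,0,0,0,0],
    [0,0,0,0,0,0,0],
    [0,0,0,0,0,0,0],
  ],
)

```text
clock: 10.2
eef_pos: [542.4, -179.8, 124.3]
tcp_rot: [2.618, 0.0, 1.197]
contact_force: [-0.2, 0.7, -3.3]
opening: 0.154
grasp_force: 58.6
```

```bash
python3 - <<'E'
from rig import *
import cv2,numpy as np
p,d=grab_frame("scene");w,d=grab_frame("wrist")
a=np.hstack([cv2.resize(p[100:300,260:460],(400,400)),cv2.resize(w[100:300,220:420],(400,400))])
cv2.imwrite("pics/s3.png",a[:,:,::-1])
E
```

```text
(no output)
```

View pics/s3.png

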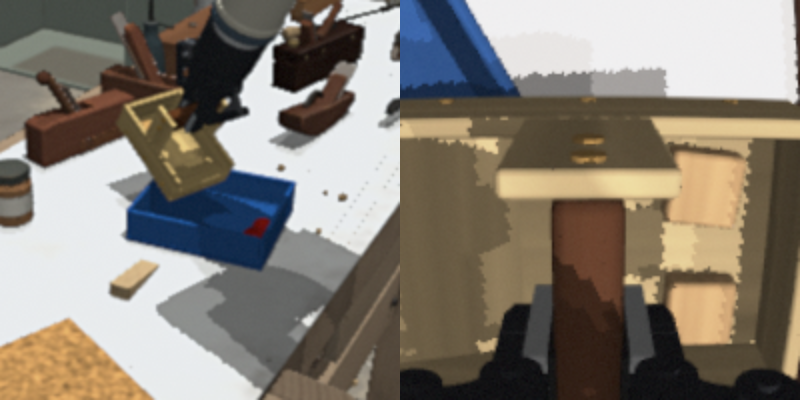

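No red remains visible in the scoop, both plugs are in place (700,185 and 700,310), and there is red in the tray at (257,227). I'll hold a second longer and count the balls from top and scene.

Call:
move_arm(
  motion=[
    [0,0,0,0,0,0,0],
    [0,0,0,0,0,0,0],
    [0,0,0,0,0,0,0],
    [0,0,0,0,0,0,0],
    [0,0,0,0,0,0,0],
    [0,0,0,0,0,0,0],
  ],
)

```text
clock: 11.05
eef_pos: [542.4, -179.8, 124.3]
tcp_rot: [2.618, 0.0, 1.197]
contact_force: [0.2, -0.1, -2.7]
opening: 0.161
grasp_force: 58.6
```

```bash
python3 - <<'E'
from rig import *
import cv2,numpy as np
p,d=grab_frame("scene");w,_=grab_frame("wrist");t,_=grab_frame("top")
a=np.hstack([cv2.resize(p[170:250,310:420],(440,320),interpolation=cv2.INTER_CUBIC),cv2.resize(t[195:290,325:412],(340,320),interpolation=cv2.INTER_CUBIC)])
cv2.imwrite("pics/s4.png",a[:,:,::-1])
E
```

```text
(no output)
```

View pics/s4.png

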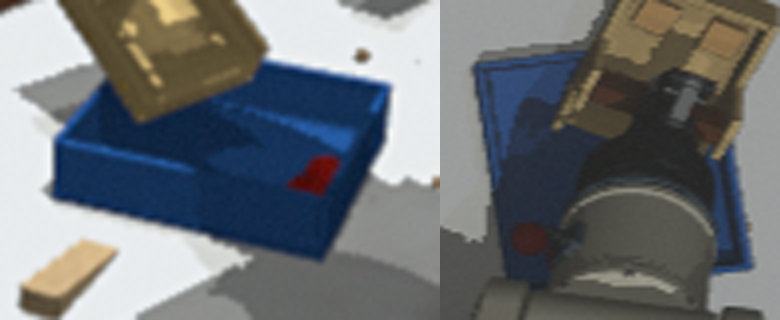

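Scaled: 0.43 rad / 2 = 0.215.

Call:
move_arm(
  motion=[
    [0.015,0,0,0,0,0,0],
    [0.04,0,0,0,0,0,0],
    [0.07,0,0,0,0,0,0],
    [0.1,0,0,0,0,0,0],
    [0.13,0,0,0,0,0,0],
    [0.16,0,0,0,0,0,0],
    [0.19,0,0,0,0,0,0],
    [0.215,0,0,0,0,0,0],
  ],
)

```text
clock: 12.2
eef_pos: [542.8, -179.9, 124.4]
tcp_rot: [3.049, -0.0, 1.197]
contact_force: [-0.2, 0.0, -2.8]
opening: 0.156
grasp_force: 58.6
```

Scaled: -0.01 m / 0.4 = -0.025, -0.009 m / 0.4 = -0.0225, 0.094 rad / 2 = 0.047.

Call:
move_arm(
  motion=[
    [0.02,0,0,0,0,-0.0025,0],
    [0.035,0,0,0,0,-0.0075,0],
    [0.044,0,0,0,0,-0.015,0],
    [0.047,0,0,0,0,-0.0225,0],
    [0.047,0,0,0,0,-0.025,0],
    [0.047,0,0,0,0,-0.025,0],
  ],
)

```text
clock: 12.95
eef_pos: [541.5, -179.4, 134.4]
tcp_rot: [3.141, -0.0, 1.197]
contact_force: [0.0, 0.2, -1.9]
opening: 0.155
grasp_force: 58.6
```

Scaled: 0.1685 m / 0.4 = 0.4213, 0.138 m / 0.4 = 0.345.

Call:
move_arm(
  motion=[
    [0,0,0,0.0093,-0.0055,0,0],
    [0,0,0,0.0323,-0.0195,0,0],
    [0,0,0,0.0725,-0.0433,0,0],
    [0,0,0,0.1275,-0.0768,0,0],
    [0,0,0,0.195,-0.1175,0,0],
    [0,0,0,0.27,-0.1625,0,0],
    [0,0,0,0.345,-0.2075,0,0],
    [0,0,0,0.4213,-0.2538,0,0],
  ],
)

```text
clock: 13.95
eef_pos: [507.8, 16.6, 134.3]
tcp_rot: [-3.142, -0.0, 1.197]
contact_force: [0.4, 0.8, -2.2]
opening: 0.155
grasp_force: 58.6
```

Scaled: 0.1685 m / 0.4 = 0.4213, 0.155 m / 0.4 = 0.3875.

Call:
move_arm(
  motion=[
    [0,0,0,0.075,-0.045,0,0],
    [0,0,0,0.15,-0.09,0,0],
    [0,0,0,0.2225,-0.1338,0,0],
    [0,0,0,0.2888,-0.1738,0,0],
    [0,0,0,0.3463,-0.2088,0,0],
    [0,0,0,0.3875,-0.233,0,0],
    [0,0,0,0.41,-0.2475,0,0],
    [0,0,0,0.4213,-0.2538,0,0],
  ],
)

```text
clock: 14.95
eef_pos: [475.5, 208.8, 134.2]
tcp_rot: [-3.142, 0.0, 1.197]
contact_force: [0.1, 0.1, -1.9]
opening: 0.155
grasp_force: 58.7
```

```bash
python3 - <<'E'
from rig import *
import cv2,numpy as np
t,_=grab_frame("top");p,d=grab_frame("scene");w,_=grab_frame("wrist")
a=np.hstack([cv2.resize(x,(260,300),interpolation=cv2.INTER_CUBIC) for x in (t[195:290,325:412],p[100:340,220:430],w[100:330,220:420])])
cv2.imwrite("pics/s5.png",a[:,:,::-1])
s=sensors.sense();print(s["eef_pos"],s["tcp_rot"])
E
```

```text
[475.71888954 208.09599102 134.17790902] [-3.14154203e+00  2.67954482e-04  1.19667031e+00]
```

View pics/s5.png

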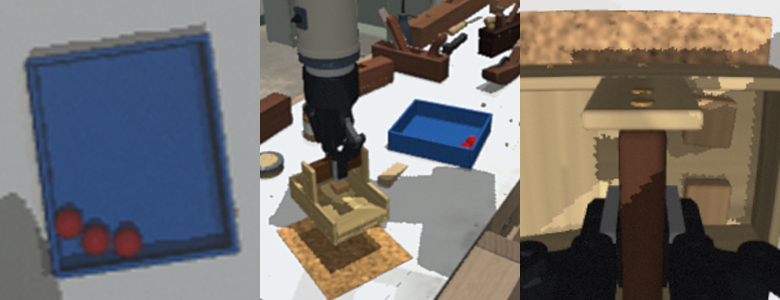

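All three balls are in the tray (68,222; 96,240; 128,242) and both plugs are in the scoop over the mat. Lower gently.

Scaled: 0.068 m / 0.4 = 0.17, 0.066 m / 0.4 = 0.165.

Call:
move_arm(
  motion=[
    [0,0,0,0,0,0.015,0],
    [0,0,0,0,0,0.045,0],
    [0,0,0,0,0,0.08,0],
    [0,0,0,0,0,0.1125,0],
    [0,0,0,0,0,0.1375,0],
    [0,0,0,0,0,0.155,0],
    [0,0,0,0,0,0.165,0],
    [0,0,0,0,0,0.17,0],
  ],
)

```text
clock: 16.1
eef_pos: [475.8, 208.5, 66.2]
tcp_rot: [3.141, -0.0, 1.197]
contact_force: [-1.1, 0.1, -3.3]
opening: 0.156
grasp_force: 58.6
```

Call:
move_arm(
  motion=[
    [0,0,0,0,0,0.0015,0],
    [0,0,0,0,0,0.003,0],
    [0,0,0,0,0,0.0045,0],
    [0,0,0,0,0,0.0058,0],
    [0,0,0,0,0,0.0065,0],
    [0,0,0,0,0,0.007,0],
  ],
)

```text
clock: 16.85
eef_pos: [475.7, 208.4, 63.5]
tcp_rot: [-3.142, -0.0, 1.197]
contact_force: [-1.5, -0.5, 0.9]
opening: 0.159
grasp_force: 59.1
```

Call:
move_arm(
  motion=[
    [0,0,0,0,0,0,0.014],
    [0,0,0,0,0,0,0.02],
    [0,0,0,0,0,0,0.03],
    [0,0,0,0,0,0,0.045],
    [0,0,0,0,0,0,0.06],
    [0,0,0,0,0,0,0.07],
    [0,0,0,0,0,0,0.07],
    [0,0,0,0,0,0,0.07],
  ],
)

```text
clock: 17.85
eef_pos: [475.7, 208.4, 63.4]
tcp_rot: [-3.142, -0.0, 1.197]
contact_force: [-1.0, -0.3, 0.5]
opening: 0.822
grasp_force: 0.0
```

Scaled: -0.165 m / 0.4 = -0.4125, -0.16 m / 0.4 = -0.4.

Call:
move_arm(
  motion=[
    [0,0,0,0,0,-0.02,0.07],
    [0,0,0,0,0,-0.0625,0.07],
    [0,0,0,0,0,-0.125,0.07],
    [0,0,0,0,0,-0.2,0.07],
    [0,0,0,0,0,-0.275,0.07],
    [0,0,0,0,0,-0.35,0.07],
    [0,0,0,0,0,-0.4,0.07],
    [0,0,0,0,0,-0.4125,0.07],
  ],
)

```text
clock: 18.85
eef_pos: [476.5, 208.8, 230.8]
tcp_rot: [3.139, -0.003, 1.197]
contact_force: [0.0, 0.4, -0.3]
opening: 0.815
grasp_force: 0.0
```

Scaled: -0.21 m / 0.4 = -0.525, -0.2 m / 0.4 = -0.5.

Call:
move_arm(
  motion=[
    [0,0,0,-0.05,0,0,0.07],
    [0,0,0,-0.125,0,0,0.07],
    [0,0,0,-0.225,0,0,0.07],
    [0,0,0,-0.325,0,0,0.07],
    [0,0,0,-0.425,0,0,0.07],
    [0,0,0,-0.5,0,0,0.07],
    [0,0,0,-0.525,0,0,0.07],
    [0,0,0,-0.525,0,0,0.07],
  ],
)

```text
clock: 19.85
eef_pos: [398.5, 12.5, 228.1]
tcp_rot: [-3.141, 0.0, 1.195]
contact_force: [-0.7, 0.7, 0.5]
opening: 0.82
grasp_force: 0.0
```

```bash
python3 - <<'E'
from rig import *
from h import *
p,d=grab_frame("top");c=camera_params("top");np.savez("top2.npz",p=p,d=d,K=c["camera_matrix"],T=c["world_from_camera"])
_,P,ok=pts("top2.npz");v,u=np.indices(ok.shape);Z=P[...,2]
s=ok&(u>=180)&(u<=262)&(v>=195)&(v<=295)&(Z>15)&(Z<110)
print(cv2.minAreaRect(P[s][:,:2].astype(np.float32)),sensors.sense()["contact_force"],sensors.sense()["eef_pos"])
cv2.imwrite("pics/t6.png",cv2.resize(p[130:300,170:420],None,fx=3,fy=3)[:,:,::-1])
E
```

```text
((477.1072082519531, 209.500732421875), (97.27631378173828, 136.914794921875), 68.65160369873047) [-0.34658685  0.05572333 -0.27094873] [398.91256614  13.01358393 228.22777408]
```

View pics/t6.png

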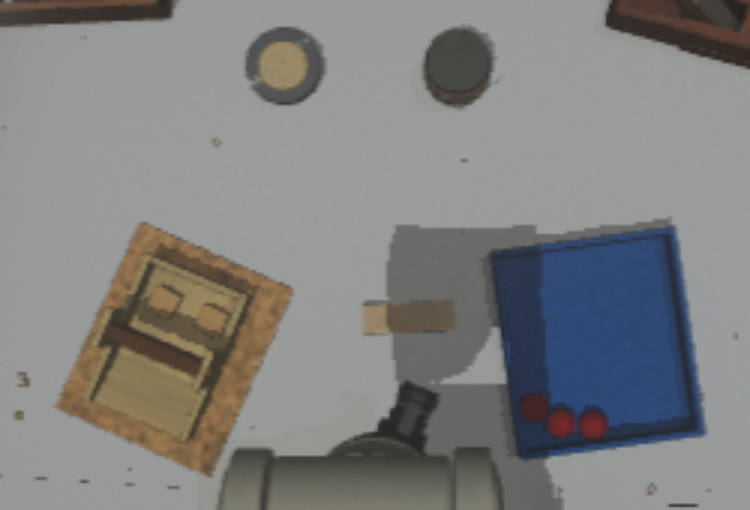

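The scoop stands centred on the mat with its yaw unchanged and both plugs inside (165,298; 212,318). The three balls are in the tray and the bystanders haven't moved.

```bash
python3 -c "
from rig import order
print(order.sign_off())"
```

```text
the job is handed in; nothing more can be done
None
```

The job is done and handed in at about 20 s: all three balls are in the blue tray, the scoop is back on the middle of the cork mat facing as before with both plugs in it, and the glue jar, wax tin and oak wedge have not moved.

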